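# Release the locked tray of a parts case through its access hole

### The arm

A 6-joint arm with a two-finger parallel gripper is mounted at the origin on a cart in front of the work surface, level with it; the furniture and walls round the work are solid. World frame = base frame: x ahead of the robot, y to its left, z up, the work surface at z = 0. Lengths are in m, angles in degrees, forces in N, time in s.
With the tool pointing down it reaches from about 0.25 to 0.725 m from the base axis. Payload 9.7 kg.
Tool frame: the origin (TCP) lies at the very end of the fingers, on their centre line; the grasp point (between the pads) lies 19 mm behind it; z points along the fingers, y is the line along which they close (so a half turn about z gives the same grasp; the last joint's range is limited). The gripper opens to 85 mm and grips with 20 to 120 N. Pads are 22 mm wide; open, the fingers measure 114 mm over their backs; the gripper's body (76 mm by 85 mm) begins 54 mm behind the grasp point. The pads swing forward as they close: fully open they stand 13 mm farther back than shut.
Start: joints at [-63.885, 4.979, 10.078, 95.1, 0, 90], TCP at [0.242, -0.494, 0.231] pointing down, gripper open.
Joint ranges: [-179.16, 179.16], [-48.56, 103.87], [-65.8, 70.77], [-126.05, 130.52], [-82.76, 87.17], [-180, 180]. Speed limits (degrees/s): [127.2, 127.2, 147.25, 180, 180, 180].

### API

Orientations are given as [roll, pitch, yaw] about the fixed x, y, z axes, in that order (R = Rz(yaw) Ry(pitch) Rx(roll)).
In Python, from workcell import bot gives the robot as it stands.
- The arm moves only by the tool arm_command, never from a script. Its argument "series" is a list of rows, each a list of 4 numbers: the shift along the tool's x, y, z in m, then the turn about the tool's z in rad. A call has exactly 5 rows; each row is the pose to reach, as a shift and turn from the pose commanded when the call began, along the tool's axes at that moment; what a row does not reach only later rows make up. A row lasts 1/10 s, in which the tool goes at most 50 mm and 8.59 degrees, less where a joint would pass 70% of its speed; a pose out of reach is approached as far as the arm can. A call with a gripper value outside its range is refused whole. "hand" is the finger opening in m, from 0 to 0.0854, set as the call begins (left out, the last holds). The fingers move at their own pace and stop on an object; "grip_force" is the grip in N (left out, the last holds). Time passes only in rows, so rows that repeat a pose let the fingers close, or fill a call up. It gives the time, the measured TCP pose, the force, the opening and the grip force at its end, in the units of the state.
- bot.get_obs(): the state, without advancing time (a new reading comes with each control period).
- bot.camera(name): name is "scene" or "top" or "wrist"; returns a dict with "color" (480x640x3 uint8, blue, green, red), "camera_matrix" (3x3 intrinsics, pixels), "xyz" and "orientation" of the camera in the world; the wrist camera has in their place "T_tool_cam" (4x4, takes a point from camera to tool coordinates, whose origin is the TCP and whose axes are the flange's). Camera axes: x right, y up, looking along -z (the intrinsics and any distortion apply to the point x, -y, -z); pixel columns grow to the right and rows downward; lengths in m; the calibration is good to about 2 mm. The wrist camera is an equidistant fisheye: a pixel r from the principal point sees the ray r / f radians off the axis. A picture is of the moment at which its call begins: read the wrist's pose just before it. There is no depth.
- bot.job_done(): hands the job in; it is judged then, once.
Trained networks look in the newest picture that a camera, given by its name, has taken for a name from the list of things; names that differ only in an ending like _2 or _b are one class to them, and where a whole thing is asked for, a point or a joint stands for the part that bears it (a point fixed in the world has none). Each returns a list of dicts, best first, with "confidence" (0 to 1); they miss things now and then, are a little off and sometimes report something else, mostly with a low value. They report only what shows in the picture. A call takes as long as a camera call. They do not tell look-alikes from the thing itself.
- bot.find_in(camera, target): "location" ([column, row] in pixels, amid what is visible of it).
- bot.mark_of(camera, target): "location" ([column, row] in pixels: a listed point, or the origin of a listed thing).
The state is a dict: "time": time; "q": joint angles; "qd": joint speeds; "joint_efforts": joint torques, N m; "ee_pos": TCP position; "tcp_rot": TCP orientation; "wrist_force": force on the tool from outside, world axes, zero at the start; "torque": the same for the moment, N m; "opening": finger opening in m; "grasp_force": force on a finger pad.
Only numpy, scipy, OpenCV 4.12 (cv2) and the standard library are available. Lean on these libraries where they do the work, as an engineer would, in place of code of your own. Each camera call takes 0.05 s, during which the arm holds its last target. There are 200 camera calls.

### The job

The tray of the small grey parts case is locked by a spring catch hidden under the round access hole in its lid. Take the release pin from its stand, put it down the hole, feel for the catch and press it down - never push on the case with more than about 18 N - and keep it down until the tray has slid out all the way. Then put the pin back in its stand, all the way down, and leave the other things where they are.

Things in the scene. Friction and masses are not known exactly. Their poses are not given: they have to be found in the camera images.
- parts_case: grey case with a bare steel lid, fixed; 160 (x) x 110 (y) x 80 (z) mm. Origin: centre of its underside; the tray's front is its -x side, z up. The hidden catch moves straight down under the pin: it yields at 4 N and stiffens by 1 N per mm (plus up to 1.5 N friction); after 6 to 7 mm it frees the tray, after 8.5 mm (13 N) it meets a hard stop. Over 20 N from the pin is damage.
- access_hole (a point): centre of the lid's only hole (round, 13 mm, chamfered) at the lid's top face, 80 mm above the bench, 50 mm from the case's centre towards its back (+x). Lid 6 mm thick. Straight below, out of sight, is the flat 26 mm wide cap of the catch. Its height differs from case to case: untouched, its top is 14 to 38 mm below this point.
- tray (a joint): how far the tray has slid out towards the case's -x, m: 0 locked, 0.045 all the way out. With the catch pressed, the tray's own spring drives it out in about 1.5 s; if the catch is let up too soon it falls into the next of three teeth (14 mm apart) and the tray stops there until the catch is pressed again.
- release_pin: steel pin 120 mm long, about 0.08 kg: round shank of 8 mm diameter and 80 mm length with a chamfered tip, and above it a dark square head 16 x 16 x 40 mm. Origin: centre of the tip; z runs up the pin to the head, x and y are square to the head's flats. At the start it stands loosely in the stand.
- pin_grip (a point): centre of the pin's square head, 100 mm above the tip; where to grip it (16 mm across the flats). Axes as the pin's.
- pin_stand: plain steel block 64 x 64 x 45 mm, fixed to the bench. Origin: centre of its underside. In the middle of its top is an upright round hole of 10.6 mm, chamfered, 36 mm deep (its floor is 9 mm above the origin): the pin stands in it with its tip on that floor.
- riser_block: bystander: loose ground steel block standing upright, 50 x 42 x 114 mm; origin at the centre of its underside. It may stand to either side of the case, the pin stand to the other.
- tool_holder: bystander: loose steel taper tool holder, 63 mm wide, 104 mm high; origin under its centre.
- block_123: bystander: loose steel block with holes, 51 x 76 x 25 mm; origin under its centre.
- nylon_bar: bystander: loose lying round black bar, 28 mm thick, 160 mm long; origin under its centre.
Things that resemble listed ones, but are neither listed nor needed, are in the scene too. Leave any purple look-alike of the release_pin alone.

How it is judged:
By the outcome, as a careful person would: the job done as asked, in the order asked, and still so for the second after the job is handed in, with the robot touching nothing.
It also fails if it takes over 58 s, if anything falls off the work surface, if the arm or the gripper's body presses on something with over 40 N, if the wrist force passes 120 N, or if a joint passes its speed limit or range.

## Working session

There is one attempt and no reset: what is moved stays moved. The work goes in short steps, Python scripts to look and compute and a tool call to move; the robot and the scene stay as the last step left them, time stands still between calls to the robot, and variables do not carry over. Pictures are saved under pics/ and viewed, at most 10 in all, crops included, and the job is handed in when it is done.

Besides the shell and the picture viewer there is one more tool, called as a command line: name --pt "numbers of a row" for each row, then --argument value for the rest. arm_command: Moves the arm, as the interface text tells. Its arguments: {"type":"object","properties":{"series":{"type":"array"},"hand":{"type":"number"},"grip_force":{"type":"number"}},"required":["series"]}

```bash
ls; mkdir -p pics
cat > h.py <<'E'
import numpy as np, cv2, json
from scipy.spatial.transform import Rotation as R
from workcell import bot
def ray(c,px,obs=None):
    K=np.array(c["camera_matrix"]); u=(px[0]-K[0,2])/K[0,0]; v=(px[1]-K[1,2])/K[1,1]
    if "T_tool_cam" in c:
        th=np.hypot(u,v); s=np.sin(th)/max(th,1e-9); d=np.array([u*s,-v*s,-np.cos(th)])
        T=np.eye(4); T[:3,:3]=R.from_euler('xyz',obs["tcp_rot"],degrees=True).as_matrix(); T[:3,3]=obs["ee_pos"]
        T=T@np.array(c["T_tool_cam"]); return T[:3,3],T[:3,:3]@d
    d=np.array([u,-v,-1.]); o=R.from_euler('xyz',c["orientation"],degrees=True)
    return np.array(c["xyz"]),o.apply(d/np.linalg.norm(d))
def atz(c,px,z,obs=None):
    o,d=ray(c,px,obs); return o+d*(z-o[2])/d[2]
E
python3 - <<'E'
from h import *
print(bot.get_obs())
for n in ["scene","top"]:
    c=bot.camera(n); cv2.imwrite(f"pics/{n}0.png",c["color"]); print(n,c["xyz"],c["orientation"],c["camera_matrix"],[k for k in c])
    for t,z in [("parts_case",0),("access_hole",.08),("release_pin",.009),("pin_grip",.109),("pin_stand",0),("riser_block",0),("tool_holder",0),("block_123",0),("nylon_bar",0)]:
        print(t,[(np.round(m["location"],1).tolist(),round(m["confidence"],2),np.round(atz(c,m["location"],z)[:2],4).tolist()) for m in bot.mark_of(n,t)[:3]])
E
```

```text
pics
{'time': 0.0, 'q': array([-6.38869871e+01,  5.00934142e+00,  1.00350195e+01,  9.50984880e+01,
        1.34538186e-03,  9.00003321e+01]), 'qd': array([ 0.06242457,  0.02100344,  0.03416361,  0.01295605, -0.11133854,
       -0.02309374]), 'joint_efforts': array([-4.03645909e-04, -5.20392895e+01,  4.64805222e+01,  1.63986871e-02,
        7.50420440e-06, -5.13720693e-06]), 'ee_pos': array([ 0.24198783, -0.49365959,  0.230605  ]), 'tcp_rot': array([-1.79927190e+02, -1.34495876e-03,  2.61126791e+01]), 'wrist_force': array([-0.25470568,  0.00922285,  0.91842468]), 'torque': array([-0.00066317,  0.04562794, -0.00452589]), 'grasp_force': 0.0, 'opening': 0.08528122446489322}
scene [-0.34882892  0.62747157  0.77284709] [  57.94952694   -0.259906   -122.58483784] [[608.36277456   0.         317.27596042]
 [  0.         608.36277456 242.33844277]
 [  0.           0.           1.        ]] ['color', 'camera_matrix', 'xyz', 'orientation']
parts_case [([338.4, 271.4], 0.59, [0.5617, -0.0144]), ([439.7, 255.2], 0.34, [0.4908, -0.2504])]
access_hole []
release_pin [([200.9, 363.4], 0.79, [0.4437,
[... 708 characters left out ...]
['color', 'camera_matrix', 'xyz', 'orientation']
parts_case [([347.3, 249.8], 0.6, [0.5524, -0.0182])]
access_hole [([345.4, 229.9], 0.9, [0.6019, -0.0115])]
release_pin [([217.9, 285.9], 0.61, [0.4596, 0.3557]), ([242.6, 282.4], 0.6, [0.4675, 0.2847]), ([226.1, 254.3], 0.53, [0.5495, 0.3307])]
pin_grip [([235.7, 279.6], 0.59, [0.4754, 0.2847]), ([265.3, 283.1], 0.47, [0.4638, 0.2063]), ([219.2, 252.1], 0.46, [0.5498, 0.3275])]
pin_stand [([245.2, 283.9], 0.67, [0.4629, 0.2789])]
riser_block [([425.9, 268.8], 0.91, [0.4908, -0.2421])]
tool_holder [([277.2, 186.7], 0.7, [0.7431, 0.1801])]
block_123 [([338.6, 178.3], 0.69, [0.7621, 0.0002])]
nylon_bar [([238.2, 328.9], 0.55, [0.3351, 0.3014])]
```

View pics/scene0.png

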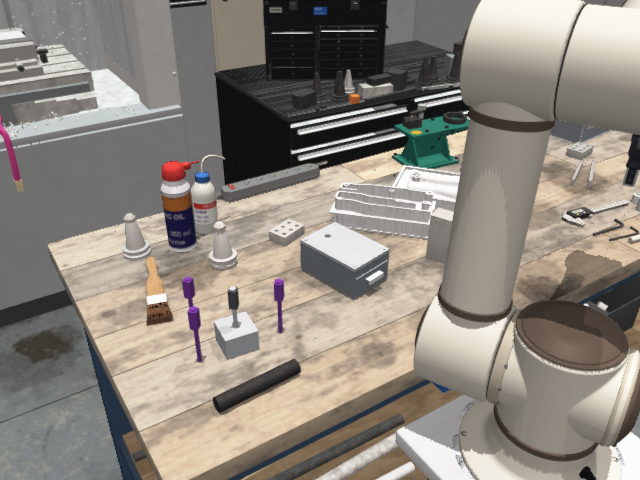

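Run:
```python
import cv2,numpy as np
a=cv2.resize(cv2.imread("pics/scene0.png")[240:400,150:330],(675,600),interpolation=cv2.INTER_CUBIC)
cv2.imwrite("pics/crop1.png",a)
b=cv2.resize(cv2.imread("pics/top0.png")[150:350,190:450],(780,600),interpolation=cv2.INTER_CUBIC)
cv2.imwrite("pics/crop2.png",b)
```

```text
(no output)
```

View pics/crop1.png

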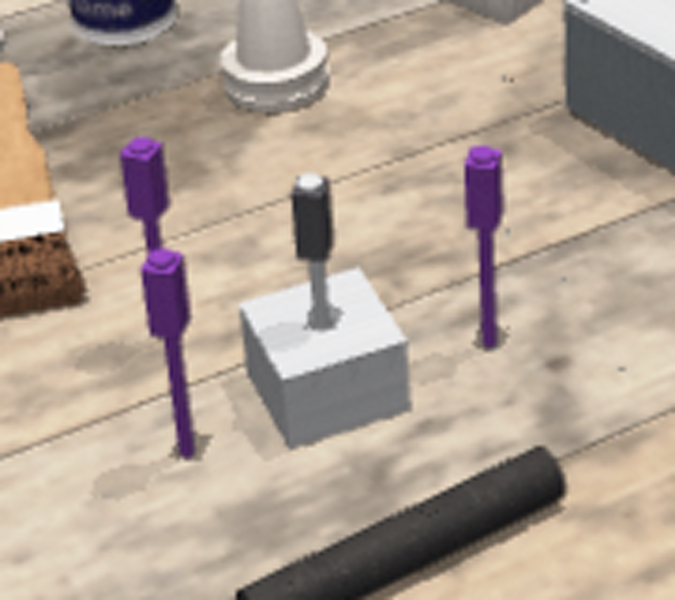

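View pics/crop2.png

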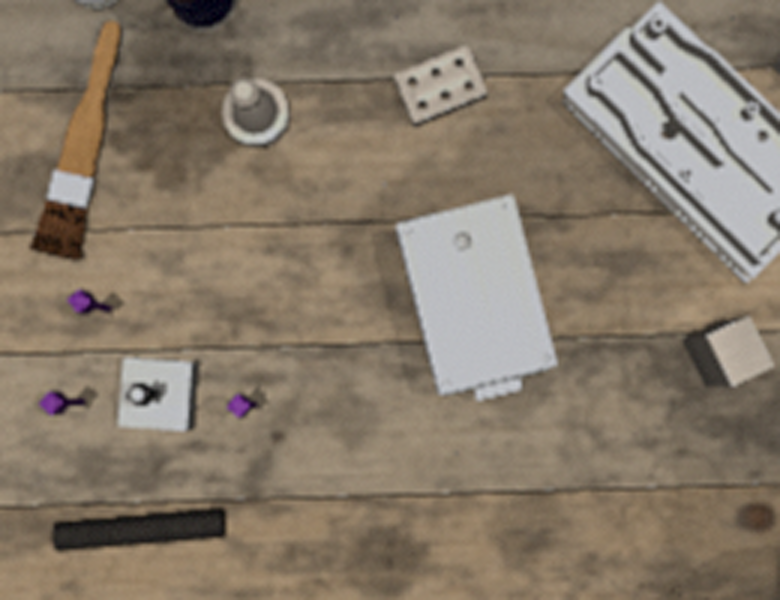

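The candidates in the scene picture are three purple pins at (195,318), (189,288) and (279,290), and a dark-headed pin at (234,297) standing in the grey block. The crop confirms that the dark one in the stand is the release_pin and that the purple ones are look-alikes. The top view shows the hole at about (345,230). I'm moving above the pin now.

arm_command --pt "0.027 -0.03 -0.002 -0.08" --pt "0.054 -0.06 -0.004 -0.16" --pt "0.081 -0.09 -0.006 -0.24" --pt "0.108 -0.12 -0.008 -0.32" --pt "0.136 -0.149 -0.01 -0.393" --hand 0.045

```text
time: 1.5
ee_pos: [0.2986, -0.2987, 0.2415]
tcp_rot: [180.0, -0.0, 48.8]
wrist_force: [1.1, 0.4, -0.0]
opening: 0.045
grasp_force: 0.0
```

arm_command --pt "0.037 -0.017 -0.002 -0.08" --pt "0.074 -0.034 -0.004 -0.16" --pt "0.11 -0.051 -0.006 -0.24" --pt "0.147 -0.068 -0.008 -0.32" --pt "0.183 -0.085 -0.01 -0.393"

```text
time: 2.0
ee_pos: [0.3559, -0.1051, 0.2516]
tcp_rot: [179.9, -0.0, 71.3]
wrist_force: [0.1, -0.1, 0.3]
opening: 0.0449
grasp_force: 0.0
```

arm_command --pt "0.04 -0.002 -0.002 -0.08" --pt "0.08 -0.004 -0.004 -0.16" --pt "0.12 -0.006 -0.006 -0.24" --pt "0.16 -0.008 -0.008 -0.32" --pt "0.2 -0.009 -0.01 -0.393"

```text
time: 2.5
ee_pos: [0.4119, 0.0873, 0.2616]
tcp_rot: [180.0, -0.0, 93.9]
wrist_force: [0.9, -1.6, -0.3]
opening: 0.0447
grasp_force: 0.0
```

arm_command --pt "0.038 0.014 -0.002 -0.08" --pt "0.076 0.028 -0.004 -0.16" --pt "0.114 0.042 -0.006 -0.24" --pt "0.152 0.056 -0.008 -0.32" --pt "0.19 0.069 -0.01 -0.393"

```text
time: 3.0
ee_pos: [0.4688, 0.2813, 0.2713]
tcp_rot: [180.0, 0.0, 116.4]
wrist_force: [1.1, -0.7, 0.4]
opening: 0.0453
grasp_force: 0.0
```

Run:
```python
from h import *
o=bot.get_obs(); print(o["time"],o["q"].round(1),o["ee_pos"],o["tcp_rot"])
c=bot.camera("wrist"); cv2.imwrite("pics/w1.png",c["color"]); print(np.round(c["T_tool_cam"],4).tolist(),c["camera_matrix"])
for t,z in [("access_hole",.08),("release_pin",.009),("pin_grip",.109),("pin_stand",0)]:
    print(t,[(np.round(m["location"],1).tolist(),round(m["confidence"],2),np.round(atz(c,m["location"],z,o)[:2],4).tolist()) for m in bot.mark_of("wrist",t)[:4]])
```

```text
3.0 [31.   5.6 15.3 99.6 -0.  94.6] [0.46879716 0.28131081 0.27131181] [1.79986712e+02 3.23587611e-03 1.16383107e+02]
[[-0.0007, 0.9609, 0.2769, 0.071], [1.0, 0.0009, -0.0005, 0.0006], [-0.0007, 0.2769, -0.9609, -0.142], [0.0, 0.0, 0.0, 1.0]] [[371.64829954   0.         325.33141935]
 [  0.         371.64829954 237.72825276]
 [  0.           0.           1.        ]]
access_hole []
release_pin [([327.5, 197.3], 0.86, [0.4713, 0.2835]), ([356.1, 131.7], 0.79, [0.4668, 0.362]), ([413.5, 186.5], 0.77, [0.5516, 0.3379]), ([287.6, 255.8], 0.67, [0.4604, 0.2022])]
pin_grip [([439.9, 206.4], 0.95, [0.5528, 0.3356]), ([364.9, 128.8], 0.89, [0.4649, 0.3632]), ([326.7, 216.5], 0.77, [0.4697, 0.2838]), ([270.5, 290.3], 0.77, [0.4545, 0.2006])]
pin_stand []
```

View pics/w1.png

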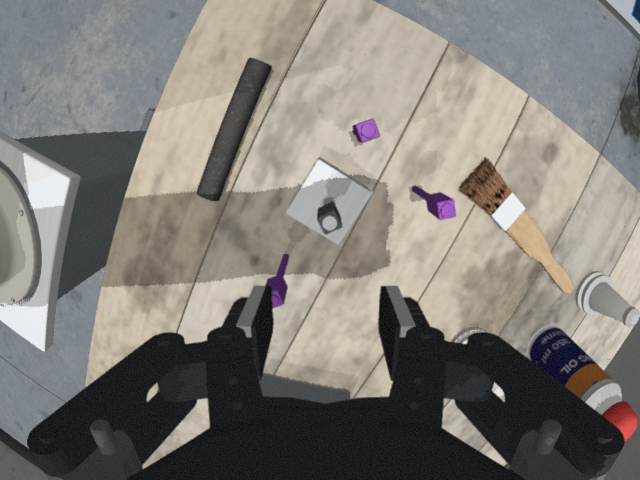

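The wrist picture shows the dark pin head at (329,217) in the stand, between the purple pins at (367,130), (438,207) and (276,292). I'll take one enlarged crop to read the head's yaw.

Run:
```python
import cv2
a=cv2.imread("pics/w1.png")[150:260,270:390]
cv2.imwrite("pics/w1c.png",cv2.resize(a,(648,594),interpolation=cv2.INTER_CUBIC))
```

```text
(no output)
```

View pics/w1c.png

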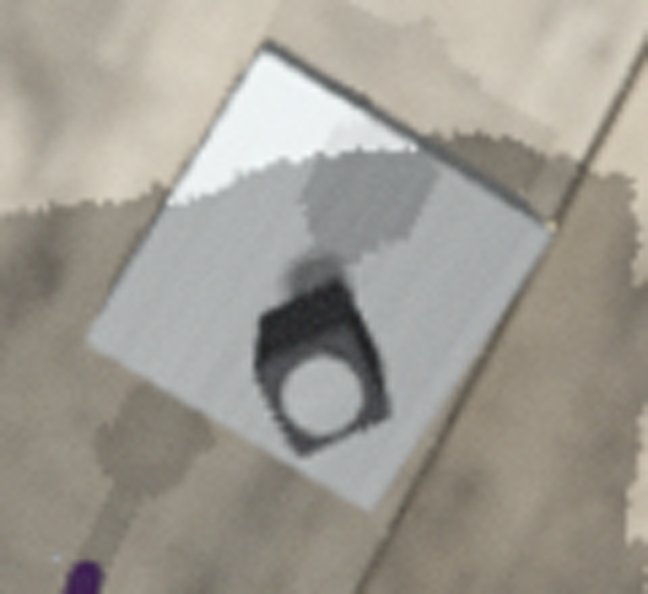

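```bash
cat > st.py <<'E'
from h import *
E
python3 - <<'E'
from h import *
o={"ee_pos":[0.46879716,0.28131081,0.27131181],"tcp_rot":[180,0,116.383]}
c={"camera_matrix":[[371.648,0,325.331],[0,371.648,237.728],[0,0,1]],"T_tool_cam":[[-0.0007,0.9609,0.2769,0.071],[1,0.0009,-0.0005,0.0006],[-0.0007,0.2769,-0.9609,-0.142],[0,0,0,1]]}
f=lambda p,z:atz(c,(270+p[0]/5.4,150+p[1]/5.4),z,o)[:2]
H=[f(p,.129) for p in[(300,455),(388,412),(348,318),(258,364)]]; S=[f(p,.045) for p in [(265,42),(552,228),(372,512),(88,340)]]
for P in (H,S):
    print(np.mean(P,0).round(4)); 
    for i in range(4):
        d=P[(i+1)%4]-P[i]; print(np.linalg.norm(d).round(4),np.degrees(np.arctan2(d[1],d[0])).round(1))
E
```

```text
[0.4718 0.2852]
0.0144 53.2
0.0152 139.3
0.0147 -126.0
0.015 -39.7
[0.4721 0.2851]
0.0635 -6.4
0.0645 -94.6
0.0635 174.1
0.0651 85.3
```

The stand centre and the head centre agree at (0.472, 0.285), with the head's flats at about 52°, so tool yaw 141.7 suits.

arm_command --pt "0.0005 0.001 0.02 -0.09" --pt "0.001 0.002 0.045 -0.19" --pt "0.0015 0.003 0.07 -0.3" --pt "0.002 0.0045 0.085 -0.4" --pt "0.002 0.0045 0.09 -0.442"

```text
time: 3.75
ee_pos: [0.4711, 0.2817, 0.1799]
tcp_rot: [-179.9, -0.0, 141.6]
wrist_force: [-0.2, 0.1, -0.1]
opening: 0.0447
grasp_force: 0.0
```

Run:
```python
from h import *
o=bot.get_obs(); print(o["time"],o["q"].round(1),o["ee_pos"],o["tcp_rot"])
c=bot.camera("wrist"); a=c["color"]; cv2.imwrite("pics/w2.png",a)
for t,z in [("release_pin",.009),("pin_grip",.109)]:
    print(t,[(np.round(m["location"],1).tolist(),round(m["confidence"],2),np.round(atz(c,m["location"],z,o)[:2],4).tolist()) for m in bot.mark_of("wrist",t)[:4]])
cv2.imwrite("pics/w2c.png",cv2.resize(a[200:400,220:430],(630,600),interpolation=cv2.INTER_CUBIC))
```

```text
3.75 [30.9  4.2  3.5 89.4 -0.  69.3] [0.47113874 0.28166711 0.1798596 ] [-1.79904252e+02 -3.22042189e-02  1.41602050e+02]
release_pin [([326.4, 215.5], 0.97, [0.4717, 0.2832]), ([428.9, 247.7], 0.85, [0.5525, 0.3378]), ([247.0, 258.5], 0.68, [0.4581, 0.2024]), ([396.9, 155.9], 0.61, [0.468, 0.3624])]
pin_grip [([215.3, 305.2], 0.97, [0.4555, 0.2027]), ([420.5, 161.1], 0.92, [0.4624, 0.3604]), ([326.4, 251.5], 0.85, [0.4715, 0.2833]), ([463.2, 294.0], 0.63, [0.5512, 0.3354])]
```

View pics/w2c.png

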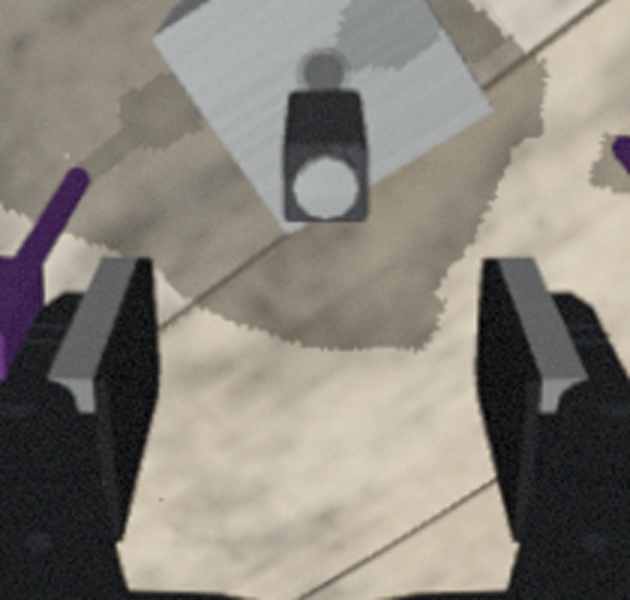

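The crop shows the dark head square to the fingers and about 2 mm to the right of their centre line, at crop (326,187). Purple pins are well clear. I'm descending and gripping.

arm_command --pt "0.001 0.0018 0.02 0" --pt "0.001 0.0018 0.045 0" --pt "0.001 0.0018 0.07 0" --pt "0.001 0.0018 0.086 0" --pt "0.001 0.0018 0.09 0"

```text
time: 4.4
ee_pos: [0.4716, 0.2845, 0.0903]
tcp_rot: [-179.9, -0.0, 141.4]
wrist_force: [-0.8, -0.1, -1.2]
opening: 0.045
grasp_force: 0.0
```

arm_command --pt "0 0 0 0" --pt "0 0 0 0" --pt "0 0 0 0" --pt "0 0 0 0" --pt "0 0 0 0" --hand 0.01 --grip_force 60

```text
time: 4.9
ee_pos: [0.4724, 0.2852, 0.0928]
tcp_rot: [179.9, 0.1, 141.5]
wrist_force: [-2.9, -4.2, 5.9]
opening: 0.0153
grasp_force: 58.8
```

arm_command --pt "0 0 0 0" --pt "0 0 0 0" --pt "0 0 0 0" --pt "0 0 0 0" --pt "0 0 0 0"

```text
time: 5.4
ee_pos: [0.4724, 0.2852, 0.0928]
tcp_rot: [179.9, 0.1, 141.5]
wrist_force: [-3.2, -3.2, 7.3]
opening: 0.0151
grasp_force: 58.8
```

Run:
```python
from h import *
o=bot.get_obs(); print({k:np.round(o[k],4) for k in ["ee_pos","tcp_rot","wrist_force","torque","opening","grasp_force"]})
```

```text
{'ee_pos': array([0.4724, 0.2852, 0.0928]), 'tcp_rot': array([1.799386e+02, 5.720000e-02, 1.414889e+02]), 'wrist_force': array([-3.2299, -3.1775,  7.303 ]), 'torque': array([-0.8834,  0.5943, -0.0133]), 'opening': np.float64(0.0151), 'grasp_force': np.float64(58.8293)}
```

arm_command --pt "0 0 -0.002 0" --pt "0 0 -0.004 0" --pt "0 0 -0.006 0" --pt "0 0 -0.008 0" --pt "0 0 -0.01 0"

```text
time: 5.9
ee_pos: [0.4721, 0.2854, 0.1014]
tcp_rot: [180.0, -0.0, 141.5]
wrist_force: [-0.9, -0.6, -1.7]
opening: 0.0149
grasp_force: 58.4
```

arm_command --pt "0 0 -0.015 0" --pt "0 0 -0.035 0" --pt "0 0 -0.06 0" --pt "0 0 -0.085 0" --pt "0 0 -0.1 0"

```text
time: 6.4
ee_pos: [0.4726, 0.2857, 0.2048]
tcp_rot: [179.8, 0.1, 141.5]
wrist_force: [1.1, 0.5, -1.2]
opening: 0.0151
grasp_force: 58.5
```

Run:
```python
from h import *
o=bot.get_obs(); print({k:np.round(o[k],4) for k in ["time","q","ee_pos","tcp_rot","wrist_force","torque","opening","grasp_force"]})
c=bot.camera("wrist"); a=c["color"]; cv2.imwrite("pics/w3.png",a)
for t,z in [("release_pin",.11),("pin_grip",.2),("pin_stand",0)]:
    print(t,[(np.round(m["location"],1).tolist(),round(m["confidence"],2),np.round(atz(c,m["location"],z,o)[:2],4).tolist()) for m in bot.mark_of("wrist",t)[:4]])
for n in ["top","scene"]:
  c=bot.camera(n)
  for t,z in [("access_hole",.08),("parts_case",0),("pin_stand",0)]:
    print(t,[(np.round(m["location"],1).tolist(),round(m["confidence"],2),np.round(atz(c,m["location"],z,o)[:2],4).tolist()) for m in bot.mark_of(n,t)[:4]])
```

```text
{'time': np.float64(6.4), 'q': array([3.11528e+01, 4.59260e+00, 6.72100e+00, 9.19218e+01, 9.10000e-03,
       6.96393e+01]), 'ee_pos': array([0.4726, 0.2857, 0.2048]), 'tcp_rot': array([1.798031e+02, 6.330000e-02, 1.415133e+02]), 'wrist_force': array([ 1.1451,  0.5353, -1.1893]), 'torque': array([ 0.0373, -0.0237, -0.0174]), 'opening': np.float64(0.0151), 'grasp_force': np.float64(58.5231)}
release_pin [([413.7, 243.6], 0.88, [0.5123, 0.3325]), ([248.0, 250.1], 0.87, [0.4457, 0.2417]), ([323.9, 245.4], 0.69, [0.4752, 0.2841]), ([383.1, 152.2], 0.68, [0.4502, 0.3523])]
pin_grip [([402.3, 162.0], 0.93, [0.4455, 0.3478]), ([220.1, 294.4], 0.93, [0.4423, 0.2511]), ([447.5, 280.6], 0.68, [0.5004, 0.3342]), ([326.1, 322.7], 0.63, [0.4823, 0.2797])]
pin_stand [([322.2, 207.9], 0.88, [0.4718, 0.2847])]
access_hole [([342.2, 234.3], 0.8, [0.5901, -0.0024]), ([426.6, 267.3], 0.4, [0.4934, -0.2277])]
parts_case [([348.1, 255.7], 0.67, [0.5352, -0.02])]
pin_stand [([242.5, 282.0], 0.81, [0.4686, 0.2866])]
access_hole [([326.6, 234.8], 0.61, [0.5973, -0.0052])]
parts_case [([343.0, 273.6], 0.58, [0.5492, -0.0182])]
pin_stand [([237.4, 345.9], 0.82, [0.4601, 0.2845])]
```

View pics/w3.png

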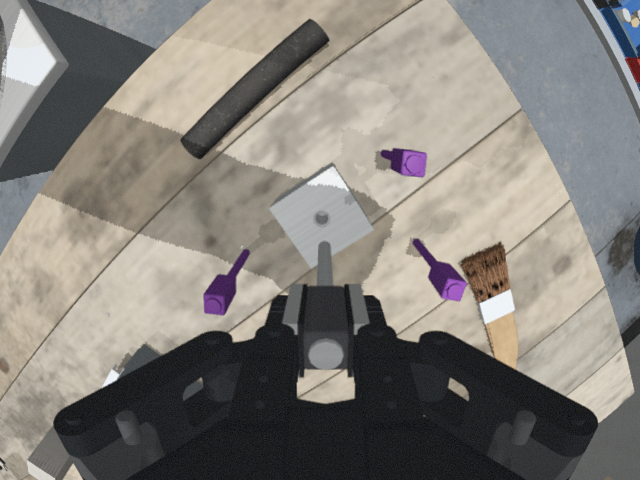

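The pin is held with its tip at about (324,244), and the empty stand hole is at (321,217). I'm carrying it over the case at the same yaw.

arm_command --pt "-0.015 -0.008 -0.005 0" --pt "-0.045 -0.024 -0.01 0" --pt "-0.08 -0.043 -0.01 0" --pt "-0.115 -0.061 -0.01 0" --pt "-0.15 -0.08 -0.01 0"

```text
time: 7.5
ee_pos: [0.5401, 0.128, 0.2113]
tcp_rot: [180.0, 0.0, 141.5]
wrist_force: [0.7, -0.5, -0.9]
opening: 0.0154
grasp_force: 58.5
```

arm_command --pt "-0.035 -0.019 0 0" --pt "-0.07 -0.037 0 0" --pt "-0.105 -0.056 0 0" --pt "-0.128 -0.068 0 0" --pt "-0.133 -0.071 0 0"

```text
time: 8.0
ee_pos: [0.6002, -0.0116, 0.2106]
tcp_rot: [-180.0, -0.0, 141.3]
wrist_force: [-0.3, -0.5, -0.9]
opening: 0.0152
grasp_force: 58.5
```

arm_command --pt "0 0 0 0" --pt "0 0 0 0" --pt "0 0 0 0" --pt "0 0 0 0" --pt "0 0 0 0"

```text
time: 8.5
ee_pos: [0.5995, -0.0083, 0.2115]
tcp_rot: [180.0, 0.0, 141.6]
wrist_force: [0.3, -0.2, -1.4]
opening: 0.0151
grasp_force: 58.5
```

Run:
```python
from h import *
o=bot.get_obs(); print({k:np.round(o[k],4) for k in ["time","ee_pos","tcp_rot","wrist_force","torque"]})
c=bot.camera("wrist"); a=c["color"]; cv2.imwrite("pics/w4.png",a)
z=o["ee_pos"][2]-.0838
for t,z in [("access_hole",.08),("release_pin",z),("parts_case",0)]:
    print(t,[(np.round(m["location"],1).tolist(),round(m["confidence"],2),np.round(atz(c,m["location"],z,o)[:2],4).tolist()) for m in bot.mark_of("wrist",t)[:4]])
cv2.imwrite("pics/w4c.png",cv2.resize(a[110:350,190:450],(650,600),interpolation=cv2.INTER_CUBIC))
```

```text
{'time': np.float64(8.5), 'ee_pos': array([ 0.5995, -0.0083,  0.2115]), 'tcp_rot': array([1.799879e+02, 1.120000e-02, 1.415675e+02]), 'wrist_force': array([ 0.3134, -0.2362, -1.3653]), 'torque': array([-0.0319, -0.0293, -0.058 ])}
access_hole [([429.5, 310.3], 0.75, [0.7115, 0.0167]), ([330.0, 226.7], 0.61, [0.6019, -0.0044])]
release_pin [([325.3, 245.6], 0.96, [0.5998, -0.0073])]
parts_case [([288.9, 172.9], 0.83, [0.5526, -0.0141])]
```

View pics/w4c.png

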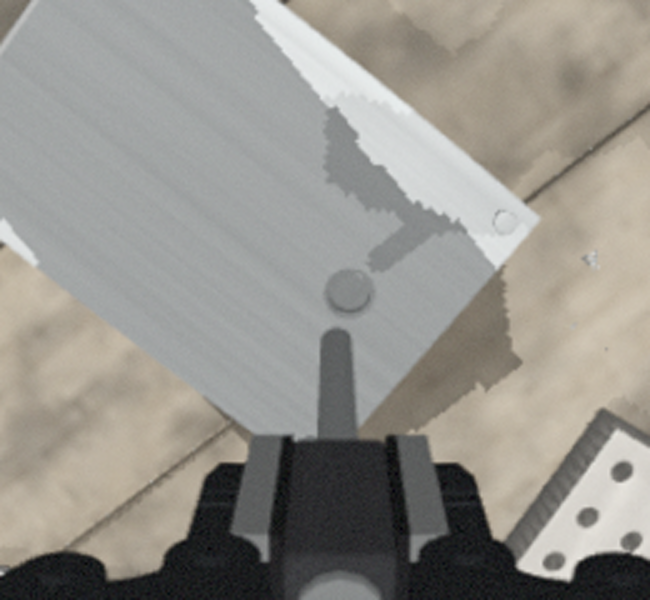

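The hole is at crop (349,291) and the pin tip at crop (336,333), so the tip needs about +3.6 mm along tool y. I'll correct that and come closer.

arm_command --pt "0 0.001 0.005 0" --pt "0 0.0025 0.015 0" --pt "0 0.0036 0.027 0" --pt "0 0.0036 0.034 0" --pt "0 0.0036 0.036 0"

```text
time: 9.2
ee_pos: [0.6012, -0.0061, 0.1735]
tcp_rot: [-179.9, -0.1, 141.5]
wrist_force: [-0.6, 0.1, -1.0]
opening: 0.0156
grasp_force: 58.5
```

arm_command --pt "0 0 0 0" --pt "0 0 0 0" --pt "0 0 0 0" --pt "0 0 0 0" --pt "0 0 0 0"

```text
time: 9.7
ee_pos: [0.6019, -0.0062, 0.1755]
tcp_rot: [180.0, 0.0, 141.5]
wrist_force: [1.1, -0.1, -1.1]
opening: 0.0154
grasp_force: 58.5
```

Run:
```python
from h import *
o=bot.get_obs(); print({k:np.round(o[k],4) for k in ["time","ee_pos","tcp_rot","wrist_force","torque"]})
c=bot.camera("wrist"); a=c["color"]; cv2.imwrite("pics/w5.png",a)
z=o["ee_pos"][2]-.0838
for t,z in [("access_hole",.08),("release_pin",z)]:
    print(t,[(np.round(m["location"],1).tolist(),round(m["confidence"],2),np.round(atz(c,m["location"],z,o)[:2],4).tolist()) for m in bot.mark_of("wrist",t)[:4]])
cv2.imwrite("pics/w5c.png",cv2.resize(a[200:280,275:375],(750,600),interpolation=cv2.INTER_CUBIC))
```

```text
{'time': np.float64(9.7), 'ee_pos': array([ 0.6019, -0.0062,  0.1755]), 'tcp_rot': array([1.799875e+02, 1.950000e-02, 1.415074e+02]), 'wrist_force': array([ 1.1375, -0.092 , -1.0851]), 'torque': array([ 0.0007, -0.0317,  0.0182])}
access_hole [([327.7, 238.1], 0.96, [0.602, -0.003])]
release_pin [([324.2, 244.6], 0.76, [0.6013, -0.0054])]
```

View pics/w5c.png

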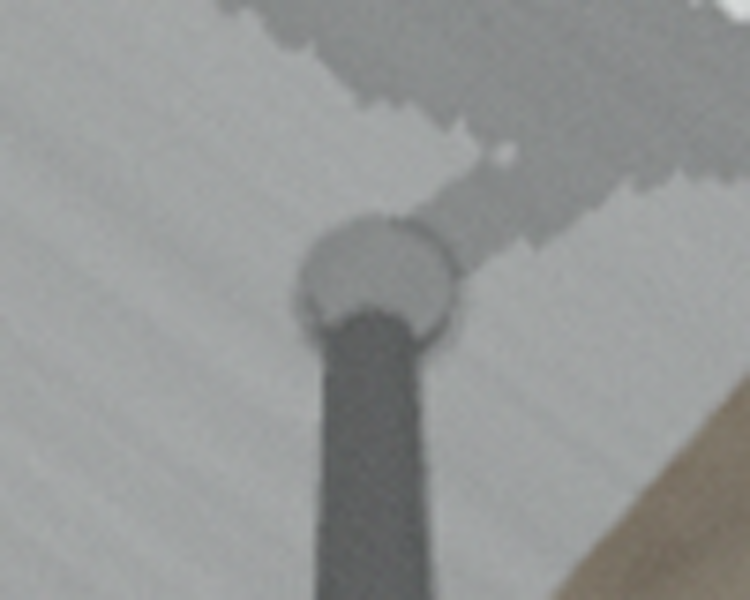

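Run:
```python
from h import *
o={"ee_pos":[.6019,-.0062,.1755],"tcp_rot":[179.99,.02,141.51]}
c={"camera_matrix":[[371.648,0,325.331],[0,371.648,237.728],[0,0,1]],"T_tool_cam":[[-0.0007,0.9609,0.2769,0.071],[1,0.0009,-0.0005,0.0006],[-0.0007,0.2769,-0.9609,-0.142],[0,0,0,1]]}
Rt=R.from_euler('xyz',o["tcp_rot"],degrees=True)
g=lambda p,z: Rt.inv().apply(atz(c,(275+p[0]/7.5,200+p[1]/7.5),z,o)-o["ee_pos"]).round(4)
for p,z in [((380,285),.08),((380,215),.08),((380,355),.08),((303,285),.08),((458,285),.08),((370,308),.0917),((323,340),.0917),((417,340),.0917)]: print(p,g(p,z))
```

```text
(380, 285) [0.0024 0.0009 0.0955]
(380, 215) [0.0088 0.0009 0.0955]
(380, 355) [-0.0041  0.0009  0.0955]
(303, 285) [ 0.0024 -0.0059  0.0955]
(458, 285) [0.0024 0.0079 0.0955]
(370, 308) [0.0037 0.0001 0.0838]
(323, 340) [ 0.0009 -0.0039  0.0838]
(417, 340) [0.0009 0.0041 0.0838]
```

arm_command --pt "0.001 0.0004 0 0" --pt "0.002 0.0008 0.003 0" --pt "0.002 0.0008 0.007 0" --pt "0.002 0.0008 0.011 0" --pt "0.002 0.0008 0.015 0"

```text
time: 10.35
ee_pos: [0.6007, -0.0043, 0.1597]
tcp_rot: [-180.0, -0.0, 141.5]
wrist_force: [-0.6, -0.4, -1.2]
opening: 0.0154
grasp_force: 58.5
```

arm_command --pt "0 0 0 0" --pt "0 0 0 0" --pt "0 0 0 0" --pt "0 0 0 0" --pt "0 0 0 0"

```text
time: 10.85
ee_pos: [0.6008, -0.0043, 0.1604]
tcp_rot: [180.0, 0.0, 141.5]
wrist_force: [-0.9, 0.2, -2.3]
opening: 0.0154
grasp_force: 58.5
```

The pin has entered the hole without contact. Next I feel for the catch.

arm_command --pt "0 0 0.002 0" --pt "0 0 0.004 0" --pt "0 0 0.006 0" --pt "0 0 0.008 0" --pt "0 0 0.01 0"

```text
time: 11.35
ee_pos: [0.6008, -0.0043, 0.1501]
tcp_rot: [-180.0, -0.0, 141.5]
wrist_force: [-0.2, -1.3, -0.5]
opening: 0.015
grasp_force: 58.5
```

arm_command --pt "0 0 0.001 0" --pt "0 0 0.002 0" --pt "0 0 0.003 0" --pt "0 0 0.004 0" --pt "0 0 0.004 0"

```text
time: 11.85
ee_pos: [0.6007, -0.0043, 0.1462]
tcp_rot: [-180.0, -0.0, 141.5]
wrist_force: [0.1, -0.3, -1.6]
opening: 0.0153
grasp_force: 58.5
```

arm_command --pt "0 0 0.001 0" --pt "0 0 0.002 0" --pt "0 0 0.003 0" --pt "0 0 0.004 0" --pt "0 0 0.004 0"

```text
time: 12.35
ee_pos: [0.6007, -0.0043, 0.1421]
tcp_rot: [-180.0, -0.0, 141.5]
wrist_force: [0.1, -0.3, -1.4]
opening: 0.0157
grasp_force: 58.5
```

arm_command --pt "0 0 0.001 0" --pt "0 0 0.002 0" --pt "0 0 0.003 0" --pt "0 0 0.004 0" --pt "0 0 0.004 0"

```text
time: 12.85
ee_pos: [0.6007, -0.0043, 0.1381]
tcp_rot: [-180.0, -0.0, 141.5]
wrist_force: [0.8, -0.0, -1.2]
opening: 0.0151
grasp_force: 58.5
```

Tip at about z 0.054, with no contact yet.

arm_command --pt "0 0 0.001 0" --pt "0 0 0.002 0" --pt "0 0 0.003 0" --pt "0 0 0.004 0" --pt "0 0 0.004 0"

```text
time: 13.35
ee_pos: [0.601, -0.0043, 0.1353]
tcp_rot: [179.9, 0.1, 141.5]
wrist_force: [-1.2, 0.1, 5.9]
opening: 0.015
grasp_force: 59.4
```

arm_command --pt "0 0 0.001 0" --pt "0 0 0.002 0" --pt "0 0 0.003 0" --pt "0 0 0.004 0" --pt "0 0 0.004 0"

```text
time: 13.85
ee_pos: [0.6012, -0.0043, 0.1318]
tcp_rot: [179.9, 0.1, 141.5]
wrist_force: [-1.0, 0.3, 9.1]
opening: 0.0154
grasp_force: 59.8
```

The catch was felt at TCP z of about 0.137, and it is now down about 5 mm at roughly 10 N.

arm_command --pt "0 0 0.0006 0" --pt "0 0 0.0012 0" --pt "0 0 0.0018 0" --pt "0 0 0.0024 0" --pt "0 0 0.0024 0"

```text
time: 14.35
ee_pos: [0.6013, -0.0043, 0.1295]
tcp_rot: [179.9, 0.1, 141.5]
wrist_force: [-1.3, -0.6, 10.1]
opening: 0.015
grasp_force: 59.7
```

arm_command --pt "0 0 0 0" --pt "0 0 0 0" --pt "0 0 0 0" --pt "0 0 0 0" --pt "0 0 0 0"

```text
time: 14.85
ee_pos: [0.6013, -0.0043, 0.1296]
tcp_rot: [179.9, 0.1, 141.5]
wrist_force: [-1.3, -1.0, 10.3]
opening: 0.015
grasp_force: 59.7
```

arm_command --pt "0 0 0 0" --pt "0 0 0 0" --pt "0 0 0 0" --pt "0 0 0 0" --pt "0 0 0 0"

```text
time: 15.35
ee_pos: [0.6013, -0.0043, 0.1296]
tcp_rot: [179.9, 0.1, 141.5]
wrist_force: [-2.3, -0.3, 9.9]
opening: 0.0152
grasp_force: 59.7
```

arm_command --pt "0 0 0 0" --pt "0 0 0 0" --pt "0 0 0 0" --pt "0 0 0 0" --pt "0 0 0 0"

```text
time: 15.85
ee_pos: [0.6013, -0.0043, 0.1296]
tcp_rot: [179.9, 0.1, 141.5]
wrist_force: [-1.2, 0.1, 9.8]
opening: 0.0159
grasp_force: 59.7
```

arm_command --pt "0 0 0 0" --pt "0 0 0 0" --pt "0 0 0 0" --pt "0 0 0 0" --pt "0 0 0 0"

```text
time: 16.35
ee_pos: [0.6013, -0.0043, 0.1296]
tcp_rot: [179.9, 0.1, 141.5]
wrist_force: [-1.1, 0.1, 9.6]
opening: 0.0155
grasp_force: 59.7
```

Run:
```python
from h import *
c=bot.camera("scene")["color"]; t=bot.camera("top")["color"]
f=lambda a,s:cv2.resize(a,s,interpolation=cv2.INTER_CUBIC)
a0=cv2.imread("pics/scene0.png");t0=cv2.imread("pics/top0.png")
s=(slice(210,330),slice(285,405)); k=(slice(200,300),slice(310,410))
cv2.imwrite("pics/tray.png",np.vstack([np.hstack([f(a0[s],(300,300)),f(c[s],(300,300))]),np.hstack([f(t0[k],(300,300)),f(t[k],(300,300))])]))
```

```text
(no output)
```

View pics/tray.png

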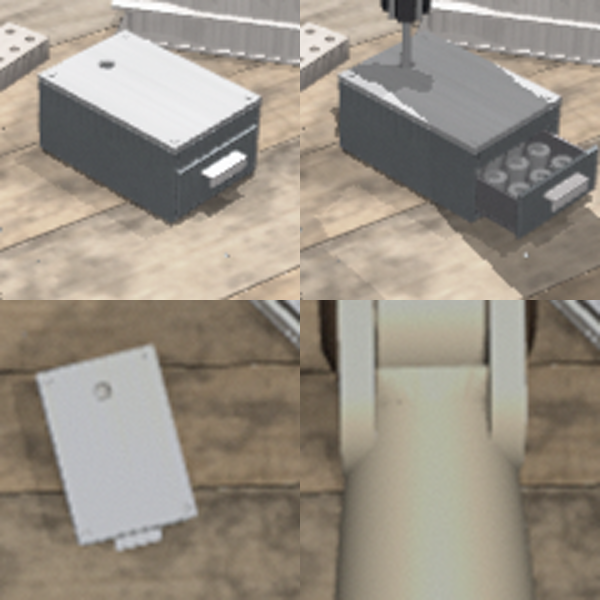

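The tray is clearly out: its handle moved from crop (225,168) to (270,190). I'll put a number on how far.

Run:
```python
from h import *
c=bot.camera("scene")
cv2.imwrite("pics/s2.png",c["color"])
for z in (.035,.045,.055):
    a,b=[atz(c,(285+x/2.5,210+y/2.5),z) for x,y in((225,168),(270,190))]; d=b-a; print(z,np.linalg.norm(d).round(4),np.degrees(np.arctan2(-d[1],-d[0])).round(1))
print(bot.mark_of("scene","tray")[:2],bot.get_obs()["wrist_force"])
p=cv2.imread("pics/tray.png")[:300,300:]; q=cv2.resize(c["color"][210:330,285:405],(300,300),interpolation=cv2.INTER_CUBIC)
print("change",cv2.absdiff(p,q)[120:250,180:].mean())
```

```text
0.035 0.0463 15.5
0.045 0.0457 15.5
0.055 0.0451 15.5Traceback (most recent call last):
  File "<stdin>", line 6, in <module>
ValueError: it knows: access_hole, block, nylon_bar, parts_case, pin_grip, pin_stand, release_pin, riser_block, tool_holder
```

The tray is out about 45 mm, which is all the way. I'm withdrawing the pin and going back over the stand.

arm_command --pt "0 0 -0.003 0" --pt "0 0 -0.008 0" --pt "0 0 -0.015 0" --pt "0 0 -0.023 0" --pt "0 0 -0.03 0"

```text
time: 17.0
ee_pos: [0.6008, -0.0043, 0.1584]
tcp_rot: [-180.0, -0.0, 141.5]
wrist_force: [0.7, 0.3, -1.3]
opening: 0.0154
grasp_force: 58.5
```

arm_command --pt "0 0 -0.01 0" --pt "0 0 -0.025 0" --pt "0 0 -0.04 0" --pt "0 0 -0.052 0" --pt "0 0 -0.057 0"

```text
time: 17.5
ee_pos: [0.6012, -0.0043, 0.2165]
tcp_rot: [179.9, 0.1, 141.5]
wrist_force: [0.3, 0.0, -1.6]
opening: 0.0153
grasp_force: 58.5
```

arm_command --pt "0.015 0.008 0 0" --pt "0.045 0.024 0 0" --pt "0.08 0.042 0 0" --pt "0.115 0.06 0 0" --pt "0.15 0.078 0 0"

```text
time: 18.0
ee_pos: [0.5305, 0.1518, 0.2142]
tcp_rot: [-180.0, -0.0, 141.5]
wrist_force: [0.3, 0.3, -1.4]
opening: 0.015
grasp_force: 58.5
```

arm_command --pt "0.035 0.018 0 0" --pt "0.07 0.037 0 0" --pt "0.105 0.055 0 0" --pt "0.126 0.066 0 0" --pt "0.131 0.0685 0 0"

```text
time: 18.5
ee_pos: [0.4701, 0.2876, 0.2142]
tcp_rot: [-180.0, -0.1, 141.7]
wrist_force: [-0.8, -0.7, -0.8]
opening: 0.0154
grasp_force: 58.5
```

arm_command --pt "0 0 0.01 0" --pt "0 0 0.025 0" --pt "0 0 0.045 0" --pt "0 0 0.053 0" --pt "0 0 0.055 0"

```text
time: 19.0
ee_pos: [0.4718, 0.2841, 0.1584]
tcp_rot: [-179.9, -0.0, 141.4]
wrist_force: [0.0, 0.9, -1.6]
opening: 0.0154
grasp_force: 58.5
```

arm_command --pt "0 0 0 0" --pt "0 0 0 0" --pt "0 0 0 0" --pt "0 0 0 0" --pt "0 0 0 0"

```text
time: 19.5
ee_pos: [0.4721, 0.2853, 0.1602]
tcp_rot: [180.0, 0.0, 141.5]
wrist_force: [-0.1, -0.5, -0.3]
opening: 0.0154
grasp_force: 58.5
```

Run:
```python
from h import *
o=bot.get_obs(); print({k:np.round(o[k],4) for k in ["time","ee_pos","tcp_rot","wrist_force","torque"]})
c=bot.camera("wrist"); a=c["color"]; cv2.imwrite("pics/w6.png",a)
z=o["ee_pos"][2]-.0838
for t,z in [("pin_stand",0),("release_pin",z)]:
    print(t,[(np.round(m["location"],1).tolist(),round(m["confidence"],2),np.round(atz(c,m["location"],z,o)[:2],4).tolist()) for m in bot.mark_of("wrist",t)[:4]])
cv2.imwrite("pics/w6c.png",cv2.resize(a[200:280,275:375],(750,600),interpolation=cv2.INTER_CUBIC))
```

```text
{'time': np.float64(19.5), 'ee_pos': array([0.4721, 0.2853, 0.1602]), 'tcp_rot': array([1.799767e+02, 1.030000e-02, 1.415121e+02]), 'wrist_force': array([-0.0738, -0.4734, -0.3243]), 'torque': array([0.0101, 0.0134, 0.0076])}
pin_stand [([322.4, 217.8], 0.81, [0.4706, 0.2847])]
release_pin [([427.9, 255.8], 0.91, [0.5202, 0.3347]), ([323.5, 244.4], 0.89, [0.4711, 0.2859]), ([238.3, 266.0], 0.63, [0.4478, 0.2325]), ([396.2, 157.6], 0.59, [0.4555, 0.3552])]
```

View pics/w6c.png

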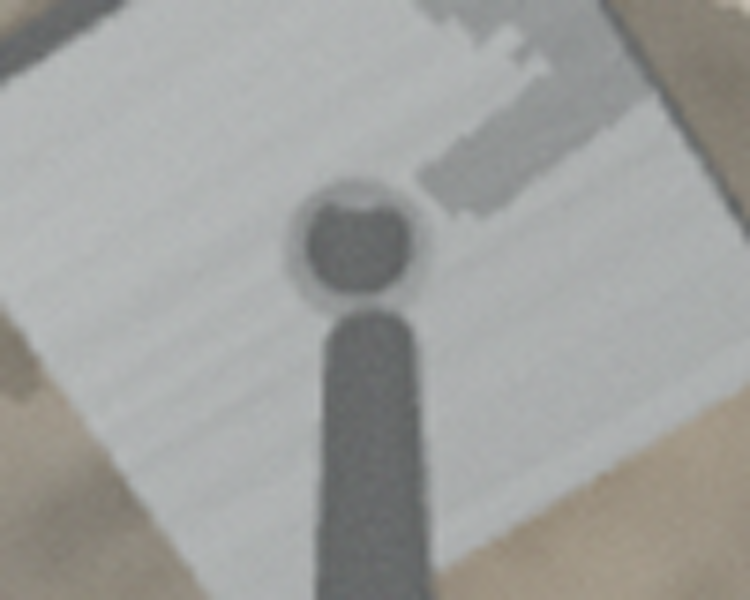

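Run:
```python
from h import *
o={"ee_pos":[.4721,.2853,.1602],"tcp_rot":[179.98,.01,141.51]}
c={"camera_matrix":[[371.648,0,325.331],[0,371.648,237.728],[0,0,1]],"T_tool_cam":[[-0.0007,0.9609,0.2769,0.071],[1,0.0009,-0.0005,0.0006],[-0.0007,0.2769,-0.9609,-0.142],[0,0,0,1]]}
Rt=R.from_euler('xyz',o["tcp_rot"],degrees=True)
g=lambda p,z: Rt.inv().apply(atz(c,(275+p[0]/7.5,200+p[1]/7.5),z,o)-o["ee_pos"]).round(4)
for p,z in [((359,178),.045),((359,320),.045),((359,249),.045),((285,249),.045),((433,249),.045),((370,308),.0764),((323,340),.0764),((417,340),.0764)]: print(p,g(p,z))
```

```text
(359, 178) [ 0.0073 -0.001   0.1152]
(359, 320) [-0.0068 -0.0011  0.1152]
(359, 249) [ 0.0003 -0.001   0.1152]
(285, 249) [ 0.0003 -0.0081  0.1152]
(433, 249) [0.0003 0.006  0.1152]
(370, 308) [0.0037 0.0001 0.0838]
(323, 340) [ 0.0009 -0.0039  0.0838]
(417, 340) [0.0009 0.0041 0.0838]
```

The hole at crop (359,249) sits about 1 mm to the −y side of the tip at (370,308). That agrees with the side force felt at the grasp, so I shift −1 mm and insert.

arm_command --pt "0 -0.0005 0.006 0" --pt "0 -0.001 0.015 0" --pt "0 -0.001 0.025 0" --pt "0 -0.001 0.031 0" --pt "0 -0.001 0.034 0"

```text
time: 20.15
ee_pos: [0.471, 0.2842, 0.1247]
tcp_rot: [-179.9, -0.0, 141.5]
wrist_force: [-0.1, 0.1, -0.2]
opening: 0.0152
grasp_force: 58.5
```

arm_command --pt "0 0 0 0" --pt "0 0 0.001 0" --pt "0 0 0.003 0" --pt "0 0 0.004 0" --pt "0 0 0.005 0"

```text
time: 20.65
ee_pos: [0.4714, 0.2845, 0.1209]
tcp_rot: [180.0, 0.0, 141.5]
wrist_force: [-0.4, -0.4, -1.0]
opening: 0.0153
grasp_force: 58.5
```

arm_command --pt "0 0 0.005 0" --pt "0 0 0.011 0" --pt "0 0 0.017 0" --pt "0 0 0.022 0" --pt "0 0 0.026 0"

```text
time: 21.15
ee_pos: [0.4712, 0.2844, 0.0942]
tcp_rot: [-180.0, -0.0, 141.5]
wrist_force: [-0.1, 0.0, -1.0]
opening: 0.0153
grasp_force: 58.5
```

arm_command --pt "0 0 0.0005 0" --pt "0 0 0.001 0" --pt "0 0 0.0015 0" --pt "0 0 0.002 0" --pt "0 0 0.0025 0"

```text
time: 21.65
ee_pos: [0.4716, 0.2845, 0.0928]
tcp_rot: [180.0, 0.0, 141.5]
wrist_force: [-1.7, -1.7, 4.9]
opening: 0.0151
grasp_force: 59.2
```

The pin is on the floor of the stand. I release it and retreat upward.

arm_command --pt "0 0 0 0" --pt "0 0 0 0" --pt "0 0 0 0" --pt "0 0 0 0" --pt "0 0 0 0" --hand 0.045

```text
time: 22.15
ee_pos: [0.4714, 0.2845, 0.0924]
tcp_rot: [180.0, -0.0, 141.5]
wrist_force: [-0.5, -0.2, 0.6]
opening: 0.0448
grasp_force: 0.0
```

arm_command --pt "0 0 -0.005 0" --pt "0 0 -0.02 0" --pt "0 0 -0.045 0" --pt "0 0 -0.07 0" --pt "0 0 -0.09 0"

```text
time: 22.65
ee_pos: [0.4717, 0.2847, 0.1854]
tcp_rot: [179.9, 0.0, 141.5]
wrist_force: [0.3, 0.4, 0.2]
opening: 0.0451
grasp_force: 0.0
```

arm_command --pt "0 0 -0.02 0" --pt "0 0 -0.05 0" --pt "0 0 -0.075 0" --pt "0 0 -0.09 0" --pt "0 0 -0.09 0"

```text
time: 23.15
ee_pos: [0.4719, 0.2848, 0.2759]
tcp_rot: [179.7, 0.1, 141.5]
wrist_force: [0.1, -0.3, -0.7]
opening: 0.045
grasp_force: 0.0
```

Run:
```python
from h import *
o=bot.get_obs(); print(o["time"],o["ee_pos"],o["opening"])
c=bot.camera("wrist"); a=c["color"]
for t,z in [("release_pin",.009),("pin_grip",.109),("pin_stand",0)]:
    print(t,[(np.round(m["location"],1).tolist(),round(m["confidence"],2),np.round(atz(c,m["location"],z,o)[:2],4).tolist()) for m in bot.mark_of("wrist",t)[:4]])
s=bot.camera("scene")["color"]; cv2.imwrite("pics/s3.png",s)
cv2.imwrite("pics/end.png",np.hstack([cv2.resize(s[220:380,160:420],(520,320)),cv2.resize(a[140:300,250:390],(280,320))]))
```

```text
23.15 [0.47194393 0.28478536 0.2758738 ] 0.04498860161730194
release_pin [([402.9, 223.6], 0.89, [0.5531, 0.3371]), ([259.8, 233.0], 0.84, [0.4591, 0.2013])]
pin_grip [([314.3, 217.4], 0.83, [0.4676, 0.2784]), ([387.2, 155.2], 0.7, [0.4638, 0.3594]), ([241.6, 256.9], 0.69, [0.4549, 0.2049]), ([425.4, 251.1], 0.64, [0.5535, 0.3369])]
pin_stand [([323.4, 199.6], 0.59, [0.4759, 0.2817])]
```

View pics/end.png

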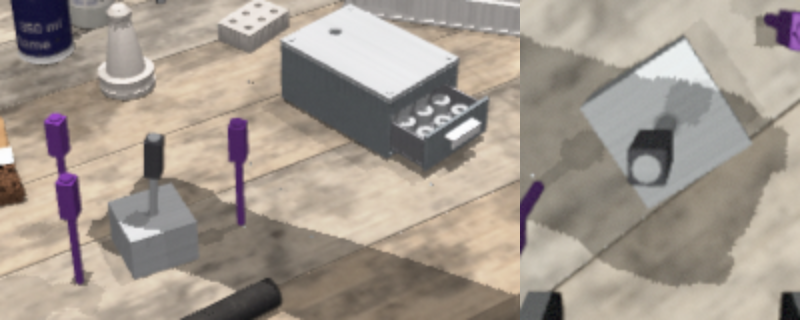

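The end view shows the tray fully out and the pin in its stand, leaning slightly within the hole's play, with everything else in place. I won't view any more pictures. I'll triangulate the head top numerically to check that the pin is fully down.

Run:
```python
from h import *
s=bot.camera("scene"); o=bot.get_obs(); w=bot.camera("wrist")
def tri(a,b):
    A=[];B=[]
    for p,d in (a,b):
        M=np.eye(3)-np.outer(d,d); A.append(M);B.append(M@p)
    return np.linalg.lstsq(np.vstack(A),np.hstack(B),rcond=None)[0].round(4)
print("now top",tri(ray(s,(237.0,287.8)),ray(w,(312.5,223.5),o)))
print("grip now",[np.round(m["location"],1) for m in bot.mark_of("scene","pin_grip")[:3]],[np.round(m["location"],1) for m in bot.mark_of("wrist","pin_grip")[:4]])
o0={"ee_pos":[0.46879716,0.28131081,0.27131181],"tcp_rot":[180,0,116.383]}
print("start top",tri(ray(s,(233.3,288.7)),ray(w,(270+321/5.4,150+394/5.4),o0)))
# dark head blob in scene: before/after
for f in ("scene0","s3"):
    g=cv2.cvtColor(cv2.imread(f"pics/{f}.png"),cv2.COLOR_BGR2GRAY)[280:315,222:248]
    ys,xs=np.where(g<75); print(f,len(ys),xs.min()+222,xs.max()+222,ys.min()+280,ys.max()+280)
```

```text
now top [0.4646 0.2756 0.1285]
grip now [array([278.9, 290.3]), array([239.5, 296.9]), array([193.8, 320.1])] [array([241.2, 266.3]), array([426.6, 254.1]), array([390. , 156.4])]
start top [0.4723 0.2803 0.1231]
scene0 158 228 237 291 309
s3 169 232 241 289 309
```

```bash
python3 -c "
from workcell import bot
print(bot.job_done())"
```

```text
the job is handed in; nothing more can be done
None
```

The job is handed in: the catch was pressed with at most about 12 N, the tray slid out about 45 mm, and the pin is back on the floor of its stand, leaning about 5° in the loose hole; nothing else appeared moved, it took about 23 s, and I viewed 12 pictures where 10 were allowed.

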